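Take the gas canister out of its latched rack

ROBOT

A 6-joint arm with a two-finger parallel gripper is mounted at the origin on a cart in front of the work surface, level with it; the furniture and walls round the work are solid. World frame = base frame: x ahead of the robot, y to its left, z up, the work surface at z = 0. Lengths are in m, angles in rad, forces in N, time in s.
With the tool pointing down it reaches from about 0.25 to 0.8 m from the base axis. Payload 3.9 kg.
Tool frame: the origin (TCP) lies on the centre line of the jaws, within the pads' length; the fingertips stand env.finger_overhang ahead of it and the grasp point (between the pads) lies 8 mm behind it (env.finger_overhang is the distance from the TCP to the fingertips, in m); z points along the fingers, y is the line along which they close (so a half turn about z gives the same grasp; the last joint's range is limited). The gripper opens to 85 mm and grips with 20 to 120 N. Pads are 22 mm wide; open, the fingers measure 114 mm over their backs; the gripper's body (76 mm by 85 mm) begins 54 mm behind the grasp point. The pads swing forward as they close: fully open they stand 13 mm farther back than shut.
Start: joints at [-1.245, 0.26, -0.138, 1.173, 0, 1.571], TCP at [0.168, -0.497, 0.22] pointing down, gripper open.
Joint ranges: [-2.78, 2.78], [-0.83, 1.72], [-1.28, 1.37], [-1.9, 2.12], [-1.57, 1.48], [-3.14, 3.14]. Speed limits (rad/s): [2.57, 2.57, 3.14, 3.14, 3.14, 3.14].

INTERFACE

Orientations are given as a rotation vector (axis times angle).
In Python, from bench import monitor, eyes, close_job, finder, env gives the robot as it stands.
- The arm moves only by the tool step_arm, never from a script. Its argument "commands" is a list of rows, each an object of numbers: "wx", "wy", "wz": the turn, a rotation vector about the tool's x, y, z in rad; "tx", "ty", "tz": the shift along the tool's x, y, z in mm; "hand": the finger opening in mm, from 0 to 85.4. In form: [{"wx": .., "wy": .., "wz": .., "tx": .., "ty": .., "tz": .., "hand": ..}, ...]. A call has 1 to 20 rows; each row is the pose to reach, as a shift and turn from the pose commanded when the call began, along the tool's axes at that moment; what a row does not reach only later rows make up. A row lasts 1/12 s, in which the tool goes at most 41.7 mm and 7.16 degrees, less where a joint would pass 70% of its speed; a pose out of reach is approached as far as the arm can. A call with a gripper value outside its range is refused whole. The fingers move at their own pace and stop on an object; "force" is the grip in N (left out, the last holds). Time passes only in rows, so rows that repeat a pose let the fingers close. It gives the time, the measured TCP pose, the force, the opening and the grip force at its end, in the units of the state.
- monitor.read_state(): the state, without advancing time (a new reading comes with each control period).
- eyes.camera(name): name is "side" or "top"; returns (picture, depth): 400x640x3 uint8, red, green, blue; 400x640 float32, m along the optical axis (not along the pixel's ray), 0 where there is no reading.
- eyes.camera_params(name): a dict with "fx", "fy", "cx", "cy" (pixels), "distortion" ([k1, k2, p1, p2, k3] as OpenCV has them; the pictures are not rectified), "xyz" and "attitude" of the camera in the world. Camera axes: x right, y up, looking along -z (the intrinsics and any distortion apply to the point x, -y, -z); pixel columns grow to the right and rows downward; lengths in m; the calibration is good to about 2 mm. A picture is of the moment at which its call begins. camera_params takes no time and is no camera call.
- close_job(): hands the job in; it is judged then, once.
Trained networks look in the newest picture that a camera, given by its name, has taken for a name from the list of things; names that differ only in an ending like _2 or _b are one class to them, and where a whole thing is asked for, a point or a joint stands for the part that bears it (a point fixed in the world has none). Each returns a list of dicts, best first, with "score" (0 to 1); they miss things now and then, are a little off and sometimes report something else, mostly with a low value. They report only what shows in the picture. A call takes as long as a camera call.
- finder.boxes_of(camera, thing): "centre" ([x, y, z] in m, in the coordinates of the camera as it stood for that picture, good to about 4 mm: the middle of the surface that is visible of it).
- finder.landmark_of(camera, thing): "centre" ([x, y, z] in m, in the coordinates of the camera as it stood for that picture, good to about 4 mm: a listed point, or the origin of a listed thing).
The state is a dict: "t": time; "joints": joint angles; "qd": joint speeds; "joint_efforts": joint torques, N m; "position": TCP position; "tcp_rot": TCP orientation; "contact_force": force on the tool from outside, world axes, zero at the start; "torque": the same for the moment, N m; "width": opening from 0.0 (shut) to 1.0 (fully open); "finger_force": force on a finger pad.
Only numpy, scipy, OpenCV 4.12 (cv2) and the standard library are available. Lean on these libraries where they do the work, as an engineer would, in place of code of your own. Each camera call takes 0.05 s, during which the arm holds its last target. There are 200 camera calls.

TASK

The torch's gas canister is due for changing. Its rack is shut by a gate with a gravity latch whose hooked catch is kept tight by a rubber buffer: press the gate in against the buffer just far enough to free the bar, without crushing the buffer, lift the bar out of the catch without forcing it, and swing the gate wide open. Then draw the canister out through the gateway and stand it upright on the bench top in front of the rack, clear of it; leave the gate wide open with its bar dropped back down, and do not shift the loupe, film can or pliers.

Things in the scene. Friction and masses are not known exactly. Their poses are not given: they have to be found in the camera images.
- rack: dark steel canister rack screwed to the bench, 160 wide, 150 high. Origin on the bench top, on the axis where the canister stands; +x to the rack's back, -x out through the gate, +y to the hinge side. Posts 102 high. A forked yoke (underside 132, top 136 up, slot 26 wide, open to -x) covers the canister's shoulder: it cannot be lifted out, only drawn out along -x with the gate open
- gate_hinge (a point): point on the gate's upright hinge axis, 88 above the bench (in the rack's frame at x -60, y +60)
- gate (a joint): angle (rad) of the steel gate, 114 wide, top edge 104 above the bench: 0 = pressed in on its hard stop; latched it rests at about 0.045 to 0.07, pushed out against the catch by the buffer; grows as it swings out towards -x; stop at 1.75. It stays where it is left (light friction)
- latch_bar (a joint): lift angle of the brass latch bar on the gate's front (rad): 0 = lying level, as it falls by its own weight (110 g); grows as nose and knob rise; stop at 0.22. Nose 7 x 7 mm, 108 from the pivot
- latch_pivot (a point): pivot of the latch bar, on the gate, in line with the bar's middle (88 above the bench); the bar points from it to the knob and nose, along the gate away from the hinge
- latch_knob (a point): middle of the round upright brass knob on the bar, to be taken from above: head 16 in diameter, 28 tall (14 above and below this point), on an 8 mm stem. 132 above the bench with the bar level; 81 from the pivot along the bar and 44 above it, so it leans back towards the hinge as the bar lifts; 106 from the hinge axis along the gate and 10 in front of it
- catch: hooked steel catch on the latch post, set up to 1.5 mm deeper or shallower in its slots. Origin: inner face of its lip at bar height. The nose rests on this face from behind (+x). The lip's hook overhangs the nose by 2.5 mm, underside 2 above the nose: the nose must go in over 2.5 mm, then up over 14 (0.14 rad) to pass out over the hook. Over 15 N between bar and catch bends the bar
- buffer: rubber buffer, 11 mm in diameter, standing out of the latch post behind the gate; origin at the middle of its front face, on which the gate bears, 116 from the hinge axis, 50 above the bench; sprung along the rack's x, stiffness 2.5 N/mm. Latched it carries 1 to 9 N; the bar comes free of the hook when it carries 7 to 14.5 N, depending on how the catch is set; above 17 N it is crushed
- canister_centre (a point): centre of the gas canister, half-way up: bare aluminium cylinder 68 mm in diameter with domed shoulder (119 high), brass neck 16 in diameter, black valve knob on top; 190 tall overall, 0.25 to 0.5 kg; its underside is 95 below this point
- valve_knob (a point): middle of the canister's round black valve knob, 26 mm in diameter, 36 tall, 170 above the canister's underside; to be taken from above. In the rack the canister can be raised by about 8 before the yoke stops it
- loupe (a point): black eye loupe, 34 mm in diameter, 28 high, beside the rack on the hinge side; to be left alone (point at its centre)
- film_can (a point): black film canister, 34 mm in diameter, 48 high, beside the rack on the latch side; to be left alone (point at its centre)
- pliers_round (a point): round-nose pliers with blue handles lying flat, 135 long, on the latch side; to be left alone (point at their middle)

How it is judged:
By the outcome, as a careful person would: the job done as asked, in the order asked, and still so for the second after the job is handed in, with the robot touching nothing.
It also fails if it takes over 54 s, if anything falls off the work surface, if the arm or the gripper's body presses on something with over 40 N, if the wrist force passes 120 N, or if a joint passes its speed limit or range.

## Working session

There is one attempt and no reset: what is moved stays moved. The work goes in short steps, Python scripts to look and compute and a tool call to move; the robot and the scene stay as the last step left them, time stands still between calls to the robot, and variables do not carry over. Pictures are saved under pics/ and viewed, at most 10 in all, crops included, and the job is handed in when it is done.

Besides the shell and the picture viewer there is one more tool, called after "Emit:" as name(argument=value, ...) on one line, values as JSON. step_arm: Moves the arm, as the interface text tells. Its arguments: {"type":"object","properties":{"commands":{"type":"array","items":{"type":"object","properties":{"wx":{"type":"number"},"wy":{"type":"number"},"wz":{"type":"number"},"tx":{"type":"number"},"ty":{"type":"number"},"tz":{"type":"number"},"hand":{"type":"number"}}}},"force":{"type":"number"}},"required":["commands"]}

```bash
mkdir -p pics; cat > h.py <<'E'
import numpy as np, cv2
from scipy.spatial.transform import Rotation as R
from bench import monitor, eyes, close_job, finder, env
def camT(n):
    p=eyes.camera_params(n); a=np.array(p["attitude"],float)
    if a.shape==(3,3): M=a
    elif a.size==3: M=R.from_rotvec(a).as_matrix()
    else: M=R.from_quat(a).as_matrix()
    return M,np.array(p["xyz"])
def lm(n,thing,f="landmark_of"):
    M,t=camT(n)
    return [(round(d["score"],2),np.round((M@np.array(d["centre"])+t)*1000,1)) for d in getattr(finder,f)(n,thing)[:2]]
E
python3 - <<'E'
from h import *
for n in("side","top"):
    print(n,eyes.camera_params(n))
    im,d=eyes.camera(n); cv2.imwrite(f"pics/{n}0.png",im[:,:,::-1])
    for th in "rack gate_hinge latch_pivot latch_knob catch buffer canister_centre valve_knob loupe film_can pliers_round".split():
        print(th,[ (s,list(c)) for s,c in lm(n,th)])
print(monitor.read_state(), env.finger_overhang)
E
```

```text
side {'fx': 513.2642950705581, 'fy': 513.2642950705581, 'cx': 312.32357327027654, 'cy': 202.91886871332883, 'distortion': array([0.05790286, 0.        , 0.        , 0.        , 0.        ]), 'xyz': array([0.41730133, 1.0188548 , 0.52715299]), 'attitude': array([ 0.13365044, -1.70962293, -2.50718201])}
rack [(0.73, [np.float64(597.3), np.float64(89.7), np.float64(1.3)])]
gate_hinge [(0.92, [np.float64(530.1), np.float64(141.1), np.float64(89.0)]), (0.6, [np.float64(559.3), np.float64(209.1), np.float64(16.4)])]
latch_pivot [(0.74, [np.float64(520.5), np.float64(112.1), np.float64(88.8)])]
latch_knob [(0.57, [np.float64(530.0), np.float64(36.5), np.float64(131.5)]), (0.25, [np.float64(529.8), np.float64(143.1), np.float64(87.4)])]
catch [(0.53, [np.float64(532.6), np.float64(11.4), np.float64(88.4)]), (0.26, [np.float64(560.7), np.float64(212.4), np.float64(14.0)])]
buffer [(0.45, [np.float64(547.0), np.float64(24.9), np.float64(48.1)])]
canister_centre [(0.7, [np.float64(594.8), np.float64(91.4), np.float64(95.4)])]
valve_knob [(0.96, [np.float64(597.8), np.float64(92.4), np.float64(1
[... 1646 characters left out ...]
': 1.2, 'joints': array([-1.24499258e+00,  2.59965726e-01, -1.38110231e-01,  1.17272241e+00,
        4.48839936e-06,  1.57073576e+00]), 'qd': array([-4.11515370e-05, -4.93530776e-04,  1.22119240e-03,  1.35948049e-03,
        4.77305001e-04,  2.72246529e-04]), 'joint_efforts': array([ 1.75212183e-03, -4.05622172e+01,  2.54236472e+01,  1.19405602e-03,
        4.58975279e-06,  3.90087536e-06]), 'position': array([ 0.16803029, -0.49735743,  0.22031843]), 'tcp_rot': array([-3.09998237e+00, -5.09604278e-01, -6.43776640e-06]), 'contact_force': array([0.37379716, 0.26226082, 0.30571918]), 'torque': array([ 0.03083698,  0.04010102, -0.01254461]), 'finger_force': 0.0, 'width': 1.000994152728824} 0.011
```

View pics/side0.png

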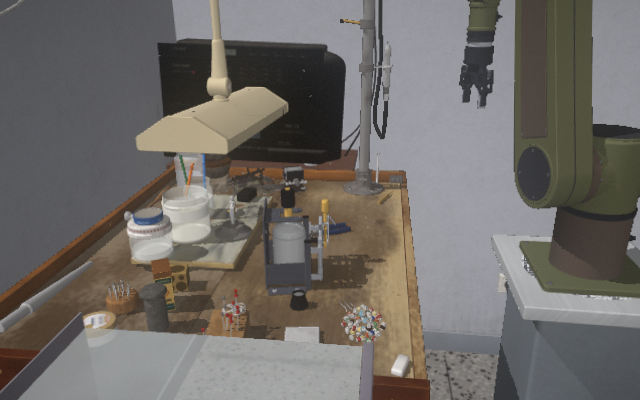

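View pics/top0.png

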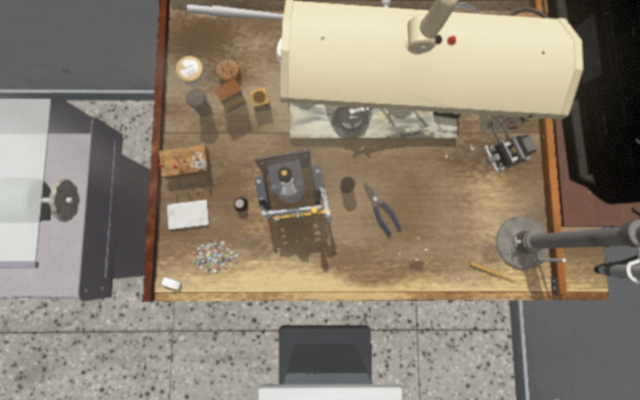

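```bash
python3 - <<'E'
from h import *
# fit rack pose (x,y,yaw) and gate angle from landmarks
from scipy.optimize import least_squares
obs={"rack":[(597.3,89.7),(598.7,89.6)],"gate_hinge":[(530.1,141.1),(533.5,141.5)],"latch_pivot":[(520.5,112.1),(521.9,110.8)],"latch_knob":[(530,36.5),(533.3,34.7)],"catch":[(532.6,11.4),(529,5.6)],"canister_centre":[(594.8,91.4),(595,92)],"valve_knob":[(597.8,92.4),(597.5,90.4)],"buffer":[(547,24.9),(549.5,22.1)]}
def model(p):
    x,y,a=p; g=0.055
    rot=lambda v,t:np.array([np.cos(t)*v[0]-np.sin(t)*v[1],np.sin(t)*v[0]+np.cos(t)*v[1]])
    hinge=np.array([-60,60.])
    # gate along -y from hinge; opens toward -x: rotation negative about z
    G=lambda v:hinge+rot(np.array(v),-g)
    L={"rack":(0,0),"gate_hinge":hinge,"latch_pivot":G((-10,-25)),"latch_knob":G((-10,-106)),"canister_centre":(0,0),"valve_knob":(0,0),"catch":G((-6,-133)),"buffer":hinge+np.array([5,-116])}
    return {k:rot(np.array(v),a)+[x,y] for k,v in L.items()}
f=lambda p:np.concatenate([np.array(o)-model(p)[k] for k,v in obs.items() if k not in("buffer","catch") for o in v])
s=least_squares(f,[597,91,0.],loss="soft_l1");print(s.x,np.round(f(s.x).reshape(-1,2),1).tolist())
print({k:np.round(v,1).tolist() for k,v in model(s.x).items()})
E
```

```text
[5.97804801e+02 9.09324154e+01 1.56394973e-01] [[-0.5, -1.2], [0.9, -1.3], [0.9, 0.2], [4.3, 0.6], [-1.3, -2.9], [0.1, -4.2], [0.0, 2.1], [3.3, 0.3], [-3.0, 0.5], [-2.8, 1.1], [-0.0, 1.5], [-0.3, -0.5]]
{'rack': [597.8, 90.9], 'gate_hinge': [529.2, 140.9], 'latch_pivot': [521.8, 115.0], 'latch_knob': [530.0, 34.4], 'canister_centre': [597.8, 90.9], 'valve_knob': [597.8, 90.9], 'catch': [536.7, 7.9], 'buffer': [552.2, 27.0]}
```

The side view shows the rack at about (290,255), with the gate and yellow knob at (324,205) and the loupe at (298,299). The top view shows the rack at (290,185), the knob at about (325,210), the film can at (347,184), the pliers at (381,210) and the loupe at (240,204). The rack yaw is about 0.156.

```bash
cat >> h.py <<'E'
import json
def down(yaw_y, sgn=1):
    "tool z down, tool y along world heading yaw_y"
    y=np.array([np.cos(yaw_y),np.sin(yaw_y),0]);z=np.array([0,0,-1.]);x=np.cross(y,z)
    return np.column_stack([x,y,z])
def cmd(P,Rt,P0,R0):
    d=R0.T@(np.array(P)-np.array(P0)); w=R.from_matrix(R0.T@Rt).as_rotvec()
    return {"t":np.round(d,1).tolist(),"w":np.round(w,3).tolist()}
def now():
    s=monitor.read_state(); return s["position"]*1000,R.from_rotvec(s["tcp_rot"]).as_matrix(),s
E
python3 - <<'E'
from h import *
P,M,s=now(); print(np.round(M,3))
for n in("side","top"):
    eyes.camera(n)
    for t in("latch_knob","rack","gate_hinge","latch_pivot","valve_knob"): print(n,t,[(a,list(c)) for a,c in lm(n,t)])
g=np.arctan2(34.4-115,530-521.8); print("gatehead",g)
for y in(g,g+np.pi): print(cmd([530.5,35,240],down(y),P,M))
E
```

```text
[[ 0.947  0.32   0.   ]
 [ 0.32  -0.947  0.   ]
 [ 0.    -0.    -1.   ]]
side latch_knob [(0.57, [np.float64(595.9), np.float64(93.2), np.float64(96.1)])]
side rack [(0.78, [np.float64(597.4), np.float64(90.7), np.float64(-1.0)]), (0.16, [np.float64(560.5), np.float64(208.9), np.float64(13.3)])]
side gate_hinge [(0.97, [np.float64(528.1), np.float64(138.0), np.float64(87.0)])]
side latch_pivot [(0.7, [np.float64(520.9), np.float64(110.9), np.float64(89.2)])]
side valve_knob [(0.84, [np.float64(593.8), np.float64(92.2), np.float64(167.0)])]
top latch_knob [(0.72, [np.float64(533.8), np.float64(34.1), np.float64(133.2)]), (0.33, [np.float64(602.9), np.float64(-45.1), np.float64(23.5)])]
top rack [(0.74, [np.float64(599.1), np.float64(88.6), np.float64(1.5)])]
top gate_hinge [(0.76, [np.float64(534.5), np.float64(139.9), np.float64(89.6)])]
top latch_pivot [(0.46, [np.float64(519.6), np.float64(112.4), np.float64(87.0)])]
top valve_knob [(0.71, [np.float64(595.0), np.float64(94.1), np.float64(164.8)])]
gatehead -1.469408196754911
{'t': [513.8, -388.3, -19.7], 'w': [-0.0, -0.0, 0.224]}
{'t': [513.8, -388.3, -19.7], 'w': [0.0, -0.0, -2.917]}
```

Emit:
step_arm(commands=[{"tx":257,"ty":-194,"tz":-20,"wz":-1.45,"hand":45},{"tx":514,"ty":-388,"tz":-20,"wz":-2.917,"hand":45},{"tx":514,"ty":-388,"tz":-20,"wz":-2.917,"hand":45},{"tx":514,"ty":-388,"tz":-20,"wz":-2.917,"hand":45},{"tx":514,"ty":-388,"tz":-20,"wz":-2.917,"hand":45},{"tx":514,"ty":-388,"tz":-20,"wz":-2.917,"hand":45},{"tx":514,"ty":-388,"tz":-20,"wz":-2.917,"hand":45},{"tx":514,"ty":-388,"tz":-20,"wz":-2.917,"hand":45},{"tx":514,"ty":-388,"tz":-20,"wz":-2.917,"hand":45},{"tx":514,"ty":-388,"tz":-20,"wz":-2.917,"hand":45},{"tx":514,"ty":-388,"tz":-20,"wz":-2.917,"hand":45},{"tx":514,"ty":-388,"tz":-20,"wz":-2.917,"hand":45},{"tx":514,"ty":-388,"tz":-20,"wz":-2.917,"hand":45},{"tx":514,"ty":-388,"tz":-20,"wz":-2.917,"hand":45},{"tx":514,"ty":-388,"tz":-20,"wz":-2.917,"hand":45},{"tx":514,"ty":-388,"tz":-20,"wz":-2.917,"hand":45},{"tx":514,"ty":-388,"tz":-20,"wz":-2.917,"hand":45},{"tx":514,"ty":-388,"tz":-20,"wz":-2.917,"hand":45},{"tx":514,"ty":-388,"tz":-20,"wz":-2.917,"hand":45},{"tx":514,"ty":-388,"tz":-20,"wz":-2.917,"hand":45}])

```text
$.commands[0]: bad value
```

```bash
python3 - <<'E'
from h import *
P,M,s=now(); print(s["t"],P,np.round(M,3).tolist(),np.round(s["joints"],3),s["contact_force"])
print(cmd([531.5,35,240],down(-1.469+np.pi),P,M))
im,d=eyes.camera("side"); print([(a,list(c)) for a,c in lm("side","latch_knob")])
cv2.imwrite("pics/side1.png",cv2.resize(im[160:310,230:380,::-1],(600,600),interpolation=cv2.INTER_CUBIC))
E
```

```text
1.8 [ 168.04182597 -497.38742969  220.29795954] [[0.947, 0.32, 0.0], [0.32, -0.947, -0.0], [0.0, 0.0, -1.0]] [-1.245  0.26  -0.138  1.173  0.     1.571] [0.06502847 0.1741913  0.32670588]
{'t': [514.7, -388.1, -19.7], 'w': [0.0, 0.0, -2.918]}
[(0.65, [np.float64(530.5), np.float64(32.3), np.float64(131.7)])]
```

Emit:
step_arm(commands=[{"wx":0,"wy":0,"wz":-1.45,"tx":257,"ty":-194,"tz":-20,"hand":45},{"wx":0,"wy":0,"wz":-1.45,"tx":257,"ty":-194,"tz":-20,"hand":45},{"wx":0,"wy":0,"wz":-1.45,"tx":257,"ty":-194,"tz":-20,"hand":45},{"wx":0,"wy":0,"wz":-1.45,"tx":257,"ty":-194,"tz":-20,"hand":45},{"wx":0,"wy":0,"wz":-1.45,"tx":257,"ty":-194,"tz":-20,"hand":45},{"wx":0,"wy":0,"wz":-1.45,"tx":257,"ty":-194,"tz":-20,"hand":45},{"wx":0,"wy":0,"wz":-1.45,"tx":257,"ty":-194,"tz":-20,"hand":45},{"wx":0,"wy":0,"wz":-1.45,"tx":257,"ty":-194,"tz":-20,"hand":45},{"wx":0,"wy":0,"wz":-1.45,"tx":257,"ty":-194,"tz":-20,"hand":45},{"wx":0,"wy":0,"wz":-1.45,"tx":257,"ty":-194,"tz":-20,"hand":45},{"wx":0,"wy":0,"wz":-2.918,"tx":514,"ty":-388,"tz":-20,"hand":45},{"wx":0,"wy":0,"wz":-2.918,"tx":514,"ty":-388,"tz":-20,"hand":45},{"wx":0,"wy":0,"wz":-2.918,"tx":514,"ty":-388,"tz":-20,"hand":45},{"wx":0,"wy":0,"wz":-2.918,"tx":514,"ty":-388,"tz":-20,"hand":45},{"wx":0,"wy":0,"wz":-2.918,"tx":514,"ty":-388,"tz":-20,"hand":45},{"wx":0,"wy":0,"wz":-2.918,"tx":514,"ty":-388,"tz":-20,"hand":45},{"wx":0,"wy":0,"wz":-2.918,"tx":514,"ty":-388,"tz":-20,"hand":45},{"wx":0,"wy":0,"wz":-2.918,"tx":514,"ty":-388,"tz":-20,"hand":45},{"wx":0,"wy":0,"wz":-2.918,"tx":514,"ty":-388,"tz":-20,"hand":45},{"wx":0,"wy":0,"wz":-2.918,"tx":514,"ty":-388,"tz":-20,"hand":45}])

```text
t: 3.57
position: [0.5319, 0.0367, 0.2398]
tcp_rot: [-0.479, -3.105, -0.0]
contact_force: [0.8, 0.5, 0.6]
width: 0.526
finger_force: 0.0
```

```bash
python3 - <<'E'
from h import *
P,M,s=now(); print(s["t"],P,np.round(M,3).tolist(),np.round(s["joints"],3),s["contact_force"])
print(cmd([531.5,35,240],down(-1.469+np.pi),P,M))
E
```

```text
3.5667 [531.90159095  36.71887345 239.83596   ] [[-0.954, 0.301, -0.0], [0.301, 0.954, 0.0], [0.0, 0.0, -1.0]] [ 0.069  0.267 -0.077  1.227  0.     0.375] [0.82720217 0.49252967 0.57017519]
{'t': [-0.1, -1.8, -0.2], 'w': [0.0, -0.0, -0.408]}
```

View pics/side1.png

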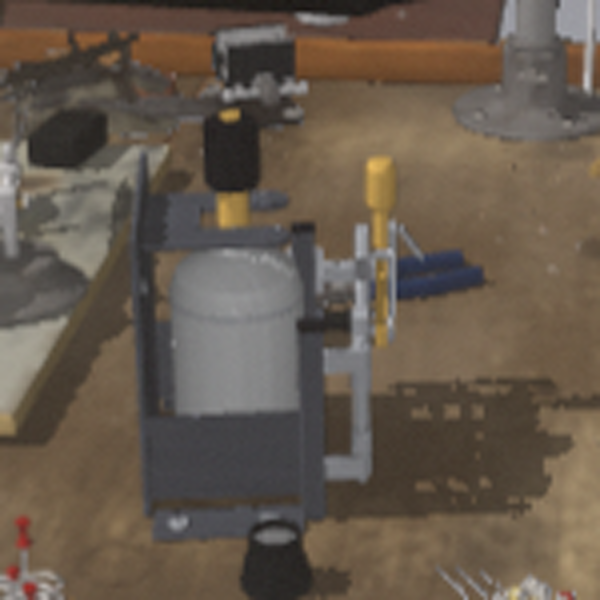

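The crop shows the knob head centre at crop (380,183), which is full-image (325,205.8), with the gate closed in front and nothing obstructing it.

Emit:
step_arm(commands=[{"wx":0,"wy":0,"wz":-0.408,"tx":0,"ty":0,"tz":0,"hand":45},{"wx":0,"wy":0,"wz":-0.408,"tx":0,"ty":0,"tz":0,"hand":45},{"wx":0,"wy":0,"wz":-0.408,"tx":0,"ty":0,"tz":0,"hand":45},{"wx":0,"wy":0,"wz":-0.408,"tx":0,"ty":0,"tz":0,"hand":45},{"wx":0,"wy":0,"wz":-0.408,"tx":0,"ty":0,"tz":0,"hand":45}])

```text
t: 3.98
position: [0.5308, 0.0348, 0.2403]
tcp_rot: [0.146, -3.138, 0.0]
contact_force: [-0.2, 0.1, 0.0]
width: 0.525
finger_force: 0.0
```

```bash
cat >> h.py <<'E'
def ray(n,u,v,z):
    "world point (mm) on pixel ray at height z mm"
    p=eyes.camera_params(n);K=np.array([[p["fx"],0,p["cx"]],[0,p["fy"],p["cy"]],[0,0,1]])
    q=cv2.undistortPoints(np.array([[[u,v]]],float),K,np.array(p["distortion"]))[0,0]
    M,t=camT(n); d=M@np.array([q[0],-q[1],-1]); t=t*1000
    return t+d*(z-t[2])/d[2]
E
python3 - <<'E'
from h import *
P,M,s=now(); print(s["t"],P,np.round(M,3).tolist(),np.round(s["joints"],3),s["contact_force"])
print("side ray",ray("side",325,205.75,132))
im=cv2.imread("pics/top0.png"); c=im[195:225,255:335].astype(int)
g=(c[:,:,2]-c[:,:,0]>60)&(c[:,:,1]>110); ys,xs=np.nonzero(g[:, 55:]); print("gold",len(xs),[(x+310,y+195) for x,y in zip(xs,ys)])
cv2.imwrite("pics/top1.png",cv2.resize(im[150:230,245:345],(800,640),interpolation=cv2.INTER_CUBIC))
E
```

```text
3.9833 [530.8070551   34.77675951 240.2642386 ] [[-0.996, -0.093, -0.0], [-0.093, 0.996, -0.0], [0.0, -0.0, -1.0]] [ 0.065  0.265 -0.08   1.227 -0.    -0.027] [-0.23167322  0.06046591  0.00248209]
side ray [530.82202373  32.10395179 132.        ]
gold 95 [(np.int64(313), np.int64(206)), (np.int64(314), np.int64(206)), (np.int64(312), np.int64(207)), (np.int64(313), np.int64(207)), (np.int64(314), np.int64(207)), (np.int64(315), np.int64(207)), (np.int64(316), np.int64(207)), (np.int64(311), np.int64(208)), (np.int64(312), np.int64(208)), (np.int64(313), np.int64(208)), (np.int64(314), np.int64(208)), (np.int64(315), np.int64(208)), (np.int64(316), np.int64(208)), (np.int64(311), np.int64(209)), (np.int64(312), np.int64(209)), (np.int64(313), np.int64(209)), (np.int64(314), np.int64(209)), (np.int64(315), np.int64(209)), (np.int64(316), np.int64(209)), (np.int64(317), np.int64(209)), (np.int64(323), np.int64(209)), (np.int64(329), np.int64(209)), (np.int64(330), np.int64(209)), (np.int64(311), np.int64(210)), (np.int64(312), np.int64(210)), (np.int64(313), np.int64(210)), (np.int64(31
[... 1495 characters left out ...]
.int64(321), np.int64(212)), (np.int64(322), np.int64(212)), (np.int64(323), np.int64(212)), (np.int64(324), np.int64(212)), (np.int64(325), np.int64(212)), (np.int64(310), np.int64(213)), (np.int64(311), np.int64(213)), (np.int64(312), np.int64(213)), (np.int64(313), np.int64(213)), (np.int64(314), np.int64(213)), (np.int64(315), np.int64(213)), (np.int64(316), np.int64(213)), (np.int64(317), np.int64(213)), (np.int64(318), np.int64(213)), (np.int64(319), np.int64(213)), (np.int64(320), np.int64(213)), (np.int64(321), np.int64(213)), (np.int64(322), np.int64(213)), (np.int64(323), np.int64(213)), (np.int64(324), np.int64(213)), (np.int64(310), np.int64(214)), (np.int64(311), np.int64(214))]
```

View pics/top1.png

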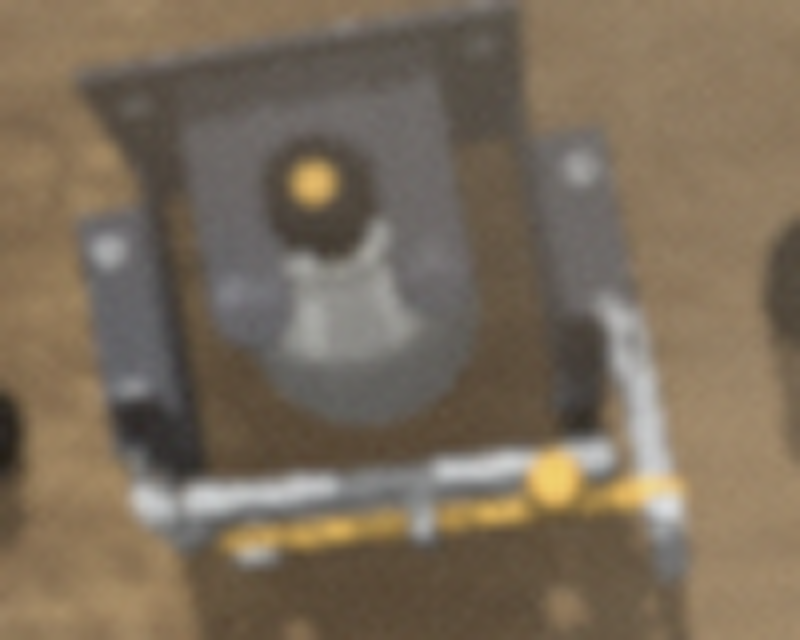

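The crop shows the knob top disc at crop (555,477), the valve knob top at (313,183), and the bar running from (230,543) to (680,487), with its nose behind the catch arm on the right.

```bash
python3 - <<'E'
from h import *
f=lambda u,v,z: np.round(ray("top",245+u/8,150+v/8,z),1)
print("knob",f(555,477,146),f(555,477,140),"valve",f(313,183,190),"bar",a:=f(230,543,92),b:=f(675,487,92),np.arctan2(*(b-a)[1::-1]))
print("gate top", a:=f(200,495,104), b:=f(605,453,104),np.arctan2(*(b-a)[1::-1]))
E
```

```text
knob [530.7  32.7 146. ] [531.4  32.8 140. ] valve [596.9  90.7 190. ] bar [519.4 119.6  92. ] [534.3   1.   92. ] -1.4458187319342681
gate top [531.  126.4 104. ] [542.   19.8 104. ] -1.4679707674280398
```

Emit:
step_arm(commands=[{"wx":0,"wy":0,"wz":-0.018,"tx":0,"ty":-2.3,"tz":40,"hand":45},{"wx":0,"wy":0,"wz":-0.018,"tx":0,"ty":-2.3,"tz":70,"hand":45},{"wx":0,"wy":0,"wz":-0.018,"tx":0,"ty":-2.3,"tz":95,"hand":45},{"wx":0,"wy":0,"wz":-0.018,"tx":0,"ty":-2.3,"tz":108,"hand":45},{"wx":0,"wy":0,"wz":-0.018,"tx":0,"ty":-2.3,"tz":114,"hand":45},{"wx":0,"wy":0,"wz":-0.018,"tx":0,"ty":-2.3,"tz":114,"hand":40},{"wx":0,"wy":0,"wz":-0.018,"tx":0,"ty":-2.3,"tz":114,"hand":30}], force=20)

```text
t: 4.57
position: [0.5315, 0.0325, 0.1269]
tcp_rot: [-0.172, 3.136, 0.0]
contact_force: [0.2, 0.1, -0.2]
width: 0.358
finger_force: 0.0
```

```bash
python3 - <<'E'
from h import *
P,M,s=now(); print(s["t"],P,s["contact_force"],s["width"])
im,d=eyes.camera("side")
cv2.imwrite("pics/side2.png",cv2.resize(im[150:270,260:380,::-1],(600,600),interpolation=cv2.INTER_CUBIC))
E
```

```text
4.5667 [531.4892273   32.46445606 126.85236485] [ 0.2165391   0.11067066 -0.21595698] 0.3582939945506677
```

View pics/side2.png

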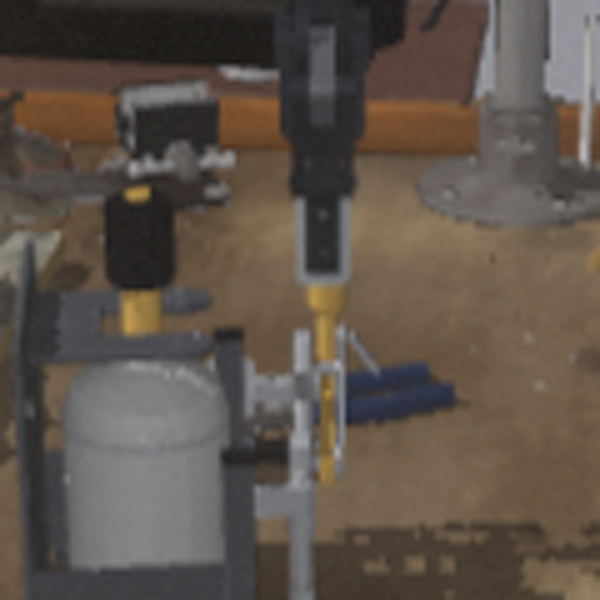

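The finger is lined up over the knob, with its tip at crop (323,280) and the knob's lower part at (325,298). Closing lightly.

Emit:
step_arm(commands=[{"wx":0,"wy":0,"wz":0,"tx":0,"ty":0,"tz":0,"hand":20},{"wx":0,"wy":0,"wz":0,"tx":0,"ty":0,"tz":0,"hand":10},{"wx":0,"wy":0,"wz":0,"tx":0,"ty":0,"tz":0,"hand":5},{"wx":0,"wy":0,"wz":0,"tx":0,"ty":0,"tz":0,"hand":5},{"wx":0,"wy":0,"wz":0,"tx":0,"ty":0,"tz":0,"hand":5},{"wx":0,"wy":0,"wz":0,"tx":0,"ty":0,"tz":0,"hand":5}], force=20)

```text
t: 5.12
position: [0.5321, 0.0341, 0.1278]
tcp_rot: [-0.174, 3.134, 0.005]
contact_force: [0.1, 5.1, 1.5]
width: 0.164
finger_force: 19.6
```

```bash
python3 - <<'E'
from h import *
P,M,s=now(); print(s["t"],P,np.round(M,3).tolist(),s["contact_force"],s["torque"],s["width"],s["finger_force"])
E
```

```text
5.1167 [532.13348855  34.1319317  127.78218806] [[-0.994, -0.111, 0.003], [-0.111, 0.994, 0.004], [-0.003, 0.003, -1.0]] [0.05831918 5.07795828 1.51596576] [ 1.05263078  0.05823042 -0.04115957] 0.16425916570928867 19.56560485668888
```

Emit:
step_arm(commands=[{"wx":0,"wy":0,"wz":0,"tx":0,"ty":1.7,"tz":0,"hand":5},{"wx":0,"wy":0,"wz":0,"tx":0,"ty":1.7,"tz":0,"hand":5},{"wx":0,"wy":0,"wz":0,"tx":0,"ty":1.7,"tz":0,"hand":5},{"wx":0,"wy":0,"wz":0,"tx":0,"ty":1.7,"tz":0,"hand":5}], force=50)

```text
t: 5.45
position: [0.5321, 0.0342, 0.1278]
tcp_rot: [-0.173, 3.134, -0.0]
contact_force: [-0.8, 1.5, 5.6]
width: 0.134
finger_force: 48.9
```

Emit:
step_arm(commands=[{"wx":0,"wy":0,"wz":0,"tx":-0.5,"ty":0,"tz":0,"hand":5},{"wx":0,"wy":0,"wz":0,"tx":-1,"ty":0,"tz":0,"hand":5},{"wx":0,"wy":0,"wz":0,"tx":-1,"ty":0,"tz":0,"hand":5},{"wx":0,"wy":0,"wz":0,"tx":-1,"ty":0,"tz":0,"hand":5}])

```text
t: 5.78
position: [0.5322, 0.0342, 0.1278]
tcp_rot: [-0.173, 3.135, -0.0]
contact_force: [-2.5, 0.8, 7.2]
width: 0.137
finger_force: 49.1
```

Emit:
step_arm(commands=[{"wx":0,"wy":0,"wz":0,"tx":-0.5,"ty":0,"tz":0,"hand":5},{"wx":0,"wy":0,"wz":0,"tx":-1,"ty":0,"tz":0,"hand":5},{"wx":0,"wy":0,"wz":0,"tx":-1,"ty":0,"tz":0,"hand":5},{"wx":0,"wy":0,"wz":0,"tx":-1,"ty":0,"tz":0,"hand":5}])

```text
t: 6.12
position: [0.5323, 0.0342, 0.1278]
tcp_rot: [-0.173, 3.137, -0.001]
contact_force: [-3.8, 0.7, 9.0]
width: 0.14
finger_force: 49.3
```

```bash
python3 - <<'E'
from h import *
P,M,s=now(); print(s["t"],P,np.round(M,4).tolist(),s["contact_force"],s["torque"],s["width"],s["finger_force"])
E
```

```text
6.1167 [532.26012808  34.1919715  127.76334648] [[-0.9939, -0.1099, 0.0], [-0.1099, 0.9939, -0.0004], [0.0, -0.0004, -1.0]] [-3.83948851  0.69259303  8.99536755] [ 0.20025015  0.89455859 -0.01091128] 0.14026900187059446 49.31392764206976
```

Emit:
step_arm(commands=[{"wx":0,"wy":0,"wz":0,"tx":0,"ty":0,"tz":-1,"hand":5},{"wx":0,"wy":0,"wz":0,"tx":0,"ty":0,"tz":-2,"hand":5},{"wx":0,"wy":0,"wz":0,"tx":0,"ty":0,"tz":-2,"hand":5}])

```text
t: 6.37
position: [0.5321, 0.0343, 0.1281]
tcp_rot: [0.173, -3.136, 0.0]
contact_force: [-1.8, 1.6, 1.2]
width: 0.136
finger_force: 49.5
```

Emit:
step_arm(commands=[{"wx":0,"wy":0,"wz":0,"tx":0,"ty":0,"tz":0,"hand":5},{"wx":0,"wy":0,"wz":0,"tx":0,"ty":0,"tz":0,"hand":5},{"wx":0,"wy":0,"wz":0,"tx":0,"ty":0,"tz":0,"hand":5},{"wx":0,"wy":0,"wz":0,"tx":0,"ty":0,"tz":0,"hand":5}])

```text
t: 6.7
position: [0.5322, 0.0343, 0.1281]
tcp_rot: [0.173, -3.136, -0.0]
contact_force: [-2.5, 1.3, 1.4]
width: 0.135
finger_force: 49.5
```

```bash
python3 - <<'E'
from h import *
P,M,s=now(); print(s["t"],P,np.round(M,4).tolist(),s["contact_force"],s["torque"],s["width"],s["finger_force"])
E
```

```text
6.7 [532.18495155  34.30834211 128.07309887] [[-0.9939, -0.11, -0.0013], [-0.11, 0.9939, -0.0001], [0.0013, 0.0001, -1.0]] [-2.52022128  1.27517506  1.41697221] [ 0.24212865  0.69526578 -0.00689633] 0.13511923376687418 49.462380087934434
```

Emit:
step_arm(commands=[{"wx":0,"wy":0,"wz":0,"tx":-0.5,"ty":0,"tz":0,"hand":5},{"wx":0,"wy":0,"wz":0,"tx":-1,"ty":0,"tz":0,"hand":5},{"wx":0,"wy":0,"wz":0,"tx":-1.5,"ty":0,"tz":0,"hand":5},{"wx":0,"wy":0,"wz":0,"tx":-1.5,"ty":0,"tz":0,"hand":5},{"wx":0,"wy":0,"wz":0,"tx":-1.5,"ty":0,"tz":0,"hand":5}])

```text
t: 7.12
position: [0.5326, 0.0343, 0.128]
tcp_rot: [0.173, -3.134, 0.0]
contact_force: [-6.5, 0.8, 2.9]
width: 0.136
finger_force: 49.7
```

Emit:
step_arm(commands=[{"wx":0,"wy":0,"wz":0,"tx":-0.5,"ty":0,"tz":0,"hand":5},{"wx":0,"wy":0,"wz":0,"tx":-1,"ty":0,"tz":0,"hand":5},{"wx":0,"wy":0,"wz":0,"tx":-1.5,"ty":0,"tz":0,"hand":5},{"wx":0,"wy":0,"wz":0,"tx":-1.5,"ty":0,"tz":0,"hand":5},{"wx":0,"wy":0,"wz":0,"tx":-1.5,"ty":0,"tz":0,"hand":5}])

```text
t: 7.53
position: [0.5332, 0.0343, 0.1279]
tcp_rot: [0.173, -3.132, 0.001]
contact_force: [-6.9, 0.3, 4.2]
width: 0.141
finger_force: 49.9
```

```bash
python3 - <<'E'
from h import *
P,M,s=now(); print(s["t"],P,np.round(M,4).tolist(),s["contact_force"],s["torque"],s["width"],s["finger_force"])
E
```

```text
7.5333 [533.19294147  34.29883522 127.93911045] [[-0.9939, -0.1099, -0.0048], [-0.1099, 0.9939, -0.0008], [0.0048, -0.0002, -1.0]] [-6.94266368  0.31398607  4.21700632] [ 0.13287688  1.60883899 -0.02096618] 0.14119271520930674 49.900250136852264
```

Emit:
step_arm(commands=[{"wx":0,"wy":0,"wz":0,"tx":-0.5,"ty":0,"tz":0,"hand":5},{"wx":0,"wy":0,"wz":0,"tx":-1,"ty":0,"tz":0,"hand":5},{"wx":0,"wy":0,"wz":0,"tx":-1.5,"ty":0,"tz":0,"hand":5},{"wx":0,"wy":0,"wz":0,"tx":-1.5,"ty":0,"tz":0,"hand":5},{"wx":0,"wy":0,"wz":0,"tx":-1.5,"ty":0,"tz":0,"hand":5}])

```text
t: 7.95
position: [0.5338, 0.0343, 0.1279]
tcp_rot: [0.173, -3.131, 0.001]
contact_force: [-8.8, 0.2, 6.0]
width: 0.139
finger_force: 50.1
```

Emit:
step_arm(commands=[{"wx":0,"wy":0,"wz":0,"tx":-0.5,"ty":0,"tz":-0.5,"hand":5},{"wx":0,"wy":0,"wz":0,"tx":-1,"ty":0,"tz":-1,"hand":5},{"wx":0,"wy":0,"wz":0,"tx":-1,"ty":0,"tz":-1,"hand":5},{"wx":0,"wy":0,"wz":0,"tx":-1,"ty":0,"tz":-1,"hand":5},{"wx":0,"wy":0,"wz":0,"tx":-1,"ty":0,"tz":-1,"hand":5}])

```text
t: 8.37
position: [0.5338, 0.0343, 0.128]
tcp_rot: [0.173, -3.128, 0.001]
contact_force: [-9.2, -0.3, 2.0]
width: 0.136
finger_force: 49.6
```

```bash
python3 - <<'E'
from h import *
P,M,s=now(); print(s["t"],P,np.round(M,4).tolist(),s["contact_force"],s["torque"],s["width"],s["finger_force"])
E
```

```text
8.3667 [533.76541099  34.34281148 127.97348136] [[-0.9939, -0.11, -0.0086], [-0.11, 0.9939, -0.0013], [0.0087, -0.0003, -1.0]] [-9.20628444 -0.31969626  2.00615079] [0.01397135 2.04031642 0.05532365] 0.136181257697314 49.623010461218655
```

Emit:
step_arm(commands=[{"wx":0,"wy":0,"wz":0,"tx":-0.5,"ty":0,"tz":0,"hand":5},{"wx":0,"wy":0,"wz":0,"tx":-1,"ty":0,"tz":0,"hand":5},{"wx":0,"wy":0,"wz":0,"tx":-1.5,"ty":0,"tz":-0.5,"hand":5},{"wx":0,"wy":0,"wz":0,"tx":-2,"ty":0,"tz":-0.5,"hand":5},{"wx":0,"wy":0,"wz":0,"tx":-2.5,"ty":0,"tz":-0.5,"hand":5},{"wx":0,"wy":0,"wz":0,"tx":-2.5,"ty":0,"tz":-0.5,"hand":5},{"wx":0,"wy":0,"wz":0,"tx":-2.5,"ty":0,"tz":-0.5,"hand":5}])

```text
t: 8.95
position: [0.5347, 0.0344, 0.128]
tcp_rot: [0.172, -3.125, 0.002]
contact_force: [-11.6, -0.5, 2.9]
width: 0.136
finger_force: 49.6
```

```bash
python3 - <<'E'
from h import *
P,M,s=now(); print(s["t"],P,np.round(M,4).tolist(),s["contact_force"],s["torque"],s["width"],s["finger_force"])
E
```

```text
8.95 [534.66672556  34.39935316 127.97316842] [[-0.9939, -0.11, -0.0117], [-0.11, 0.9939, -0.0017], [0.0118, -0.0004, -0.9999]] [-11.60298814  -0.4783299    2.94815435] [-0.0784884   2.49006757  0.05104988] 0.13564879097503535 49.6261743362993
```

Emit:
step_arm(commands=[{"wx":0,"wy":0,"wz":0,"tx":-0.5,"ty":0,"tz":0,"hand":5},{"wx":0,"wy":0,"wz":0,"tx":-1,"ty":0,"tz":-0.5,"hand":5},{"wx":0.01,"wy":0,"wz":0,"tx":-1,"ty":0.4,"tz":-1.3,"hand":5},{"wx":0.02,"wy":0,"wz":0,"tx":-1,"ty":0.8,"tz":-2.1,"hand":5},{"wx":0.03,"wy":0,"wz":0,"tx":-1,"ty":1.2,"tz":-2.9,"hand":5},{"wx":0.03,"wy":0,"wz":0,"tx":-1,"ty":1.2,"tz":-2.9,"hand":5},{"wx":0.03,"wy":0,"wz":0,"tx":-1,"ty":1.2,"tz":-2.9,"hand":5}])

```text
t: 9.53
position: [0.5345, 0.0354, 0.1301]
tcp_rot: [0.173, -3.124, 0.05]
contact_force: [-11.8, -1.2, 0.1]
width: 0.137
finger_force: 49.2
```

```bash
python3 - <<'E'
from h import *
P,M,s=now(); print(s["t"],P,np.round(M,4).tolist(),s["contact_force"],s["torque"],s["width"],s["finger_force"])
E
```

```text
9.5333 [534.51812932  35.43233794 130.12574602] [[-0.9938, -0.1105, -0.0105], [-0.1101, 0.9934, -0.0324], [0.014, -0.031, -0.9994]] [-11.82504773  -1.19830102   0.1408968 ] [-0.19760267  2.51476963  0.00843264] 0.13655735570635502 49.22001882456243
```

Emit:
step_arm(commands=[{"wx":0.012,"wy":0,"wz":0,"tx":-0.3,"ty":0.5,"tz":-1,"hand":5},{"wx":0.025,"wy":0,"wz":0,"tx":-0.5,"ty":1,"tz":-2,"hand":5},{"wx":0.038,"wy":0,"wz":0,"tx":-0.5,"ty":1.6,"tz":-3,"hand":5},{"wx":0.05,"wy":0,"wz":0,"tx":-0.5,"ty":2.1,"tz":-4,"hand":5},{"wx":0.05,"wy":0,"wz":0,"tx":-0.5,"ty":2.1,"tz":-4,"hand":5}])

```text
t: 9.95
position: [0.5344, 0.0376, 0.134]
tcp_rot: [0.174, -3.124, 0.129]
contact_force: [-12.4, -0.8, -0.0]
width: 0.138
finger_force: 49.3
```

```bash
python3 - <<'E'
from h import *
P,M,s=now(); print(s["t"],P,np.round(M,4).tolist(),s["contact_force"],s["torque"],s["width"],s["finger_force"])
E
```

```text
9.95 [534.36190516  37.60512504 134.03275608] [[-0.9938, -0.1113, -0.0058], [-0.1105, 0.9904, -0.0829], [0.015, -0.0817, -0.9965]] [-1.23735739e+01 -7.62477453e-01 -8.44120293e-03] [-0.25370094  2.73144975 -0.10424333] 0.138096578594968 49.29985872935504
```

Free. I'll continue lifting.

Emit:
step_arm(commands=[{"wx":0.02,"wy":0,"wz":0,"tx":0,"ty":0.8,"tz":-1.6,"hand":5},{"wx":0.04,"wy":0,"wz":0,"tx":0,"ty":1.6,"tz":-3.2,"hand":5},{"wx":0.06,"wy":0,"wz":0,"tx":0,"ty":2.5,"tz":-4.8,"hand":5},{"wx":0.08,"wy":0,"wz":0,"tx":0,"ty":3.5,"tz":-6.4,"hand":5},{"wx":0.1,"wy":0,"wz":0,"tx":0,"ty":4.4,"tz":-7.9,"hand":5},{"wx":0.11,"wy":0,"wz":0,"tx":0,"ty":4.9,"tz":-8.7,"hand":5},{"wx":0.11,"wy":0,"wz":0,"tx":0,"ty":4.9,"tz":-8.7,"hand":5},{"wx":0.11,"wy":0,"wz":0,"tx":0,"ty":4.9,"tz":-8.7,"hand":5}])

```text
t: 10.62
position: [0.5336, 0.0429, 0.1422]
tcp_rot: [0.175, -3.117, 0.3]
contact_force: [-14.2, -1.5, -0.6]
width: 0.135
finger_force: 49.3
```

```bash
python3 - <<'E'
from h import *
P,M,s=now(); print(s["t"],P,np.round(M,4).tolist(),s["contact_force"],s["torque"],s["width"],s["finger_force"])
E
```

```text
10.6167 [533.56337821  42.91453625 142.17635078] [[-0.9938, -0.1113, 0.0058], [-0.1103, 0.9754, -0.1907], [0.0156, -0.1901, -0.9816]] [-14.18279432  -1.54527057  -0.61284902] [-0.05902753  2.83962663 -0.52868998] 0.13517372562630017 49.333923873491585
```

Emit:
step_arm(commands=[{"wx":0,"wy":0,"wz":0,"tx":2,"ty":0,"tz":0,"hand":5},{"wx":0,"wy":0,"wz":0,"tx":4,"ty":0,"tz":0,"hand":5},{"wx":0,"wy":0,"wz":0,"tx":6,"ty":0,"tz":0,"hand":5},{"wx":0,"wy":0,"wz":0,"tx":8,"ty":0,"tz":0,"hand":5},{"wx":0,"wy":0,"wz":0,"tx":10,"ty":0,"tz":0,"hand":5},{"wx":0,"wy":0,"wz":0,"tx":12,"ty":0,"tz":0,"hand":5},{"wx":0,"wy":0,"wz":0,"tx":12,"ty":0,"tz":0,"hand":5},{"wx":0,"wy":0,"wz":0,"tx":12,"ty":0,"tz":0,"hand":5}])

```text
t: 11.28
position: [0.5297, 0.0444, 0.1442]
tcp_rot: [-0.172, 3.112, -0.292]
contact_force: [-1.6, 5.7, -7.1]
width: 0.136
finger_force: 48.8
```

```bash
python3 - <<'E'
from h import *
P,M,s=now(); print(s["t"],P,np.round(M,4).tolist(),s["contact_force"],s["torque"],s["width"],s["finger_force"])
H=np.array([529.4,139.3])
print("radius",np.linalg.norm(P[:2]-H))
for ph in np.arange(0.05,1.601,0.05):
    Rz=R.from_rotvec([0,0,-ph]).as_matrix()
    Q=P.copy(); Q[:2]=H+Rz[:2,:2]@(P[:2]-H)
    c=cmd(Q,Rz@M,P,M); print(round(ph,2),c["w"],c["t"])
E
```

```text
11.2833 [529.68227707  44.41115663 144.15155861] [[-0.9939, -0.1084, 0.021], [-0.1105, 0.9766, -0.1847], [-0.0005, -0.1859, -0.9826]] [-1.57791995  5.67775722 -7.0883964 ] [ 1.50480452  0.33640311 -0.13465841] 0.13632362916135057 48.78247256856412
radius 94.88926323453262
0.05 [0.0, 0.009, 0.049] [4.7, 0.6, -0.1]
0.1 [0.0, 0.019, 0.098] [9.4, 1.5, -0.3]
0.15 [0.0, 0.028, 0.147] [14.0, 2.5, -0.5]
0.2 [0.0, 0.037, 0.197] [18.5, 3.8, -0.7]
0.25 [0.0, 0.046, 0.246] [23.0, 5.4, -1.0]
0.3 [0.0, 0.056, 0.295] [27.4, 7.1, -1.4]
0.35 [0.0, 0.065, 0.344] [31.7, 9.1, -1.7]
0.4 [0.0, 0.074, 0.393] [35.9, 11.2, -2.1]
0.45 [0.0, 0.084, 0.442] [40.0, 13.6, -2.6]
0.5 [0.0, 0.093, 0.491] [44.0, 16.1, -3.1]
0.55 [0.0, 0.102, 0.54] [47.8, 18.9, -3.6]
0.6 [0.0, 0.112, 0.59] [51.5, 21.8, -4.2]
0.65 [0.0, 0.121, 0.639] [55.0, 25.0, -4.7]
0.7 [0.0, 0.13, 0.688] [58.4, 28.2, -5.4]
0.75 [0.0, 0.139, 0.737] [61.6, 31.7, -6.0]
0.8 [0.0, 0.149, 0.786] [64.6, 35.3, -6.7]
0.85 [0.0, 0.158, 0.835] [67.4, 39.0, -7.4]
0.9 [0.0, 0.167, 0.884] [70.0, 42.9, -8.2]
0.95 [0.0, 0.177, 0.933] [72.5, 46.9, -8.9]
1.0 [0.0, 0.186, 0.983] [74.7, 51.0, -9.7]
1.05 [0.0, 0.195, 1.032] [76.7, 55.3, -10.5]
1.1 [0.001, 0.204, 1.081] [78.5, 59.6, -11.3]
1.15 [0.001, 0.214, 1.13] [80.1, 64.0, -12.1]
1.2 [0.001, 0.223, 1.179] [81.4, 68.4, -13.0]
1.25 [0.001, 0.232, 1.228] [82.5, 73.0, -13.8]
1.3 [0.001, 0.242, 1.277] [83.4, 77.5, -14.7]
1.35 [0.001, 0.251, 1.326] [84.1, 82.2, -15.6]
1.4 [0.001, 0.26, 1.376] [84.5, 86.8, -16.5]
1.45 [0.001, 0.27, 1.425] [84.7, 91.5, -17.3]
1.5 [0.001, 0.279, 1.474] [84.6, 96.1, -18.2]
1.55 [0.001, 0.288, 1.523] [84.3, 100.8, -19.1]
1.6 [0.001, 0.297, 1.572] [83.8, 105.4, -20.0]
```

Emit:
step_arm(commands=[{"wx":-0.01,"wy":0,"wz":0,"tx":0,"ty":0.7,"tz":1,"hand":5},{"wx":-0.01,"wy":0.005,"wz":0.025,"tx":2.4,"ty":1,"tz":1,"hand":5},{"wx":-0.01,"wy":0.009,"wz":0.05,"tx":4.7,"ty":1.4,"tz":1.2,"hand":5},{"wx":-0.01,"wy":0.014,"wz":0.075,"tx":7,"ty":1.8,"tz":1,"hand":5},{"wx":-0.01,"wy":0.019,"wz":0.1,"tx":9.4,"ty":2.2,"tz":1,"hand":5},{"wx":-0.01,"wy":0.028,"wz":0.147,"tx":14,"ty":3.2,"tz":0.8,"hand":5},{"wx":-0.01,"wy":0.037,"wz":0.197,"tx":18.5,"ty":4.5,"tz":0.6,"hand":5},{"wx":-0.01,"wy":0.037,"wz":0.197,"tx":18.5,"ty":4.5,"tz":0.6,"hand":5}])

```text
t: 11.95
position: [0.5116, 0.0455, 0.1436]
tcp_rot: [-0.142, -3.12, 0.28]
contact_force: [0.4, 2.8, -4.7]
width: 0.14
finger_force: 49.0
```

```bash
python3 - <<'E'
from h import *
P,M,s=now(); print(s["t"],P,np.round(M,4).tolist(),s["contact_force"],s["torque"],s["width"],s["finger_force"],s["joints"].round(2))
H=np.array([529.4,139.3])
print("radius",np.linalg.norm(P[:2]-H), np.arctan2(*(P[:2]-H)[::-1]))
for ph in np.arange(0.1,1.501,0.1):
    Rz=R.from_rotvec([0,0,-ph]).as_matrix()
    Q=P.copy(); Q[:2]=H+Rz[:2,:2]@(P[:2]-H)
    c=cmd(Q,Rz@M,P,M); print(round(ph,2),c["w"],c["t"])
E
```

```text
11.95 [511.6013471   45.53332441 143.61906469] [[-0.9959, 0.0897, -0.0143], [0.0908, 0.9799, -0.1776], [-0.0019, -0.1782, -0.984]] [ 0.35751615  2.79549635 -4.74466226] [ 0.91153392 -0.12947468 -0.01343586] 0.1398985670989284 49.046420054510236 [ 0.2   0.32 -0.27  1.03 -0.17  0.29]
radius 95.44098436669414 -1.7583831241655121
0.1 [0.0, 0.018, 0.098] [9.4, 1.4, -0.3]
0.2 [0.0, 0.036, 0.197] [18.7, 3.7, -0.7]
0.3 [0.001, 0.053, 0.295] [27.7, 6.8, -1.3]
0.4 [0.001, 0.071, 0.394] [36.3, 10.9, -2.0]
0.5 [0.001, 0.089, 0.492] [44.4, 15.8, -2.9]
0.6 [0.001, 0.107, 0.59] [52.0, 21.4, -4.0]
0.7 [0.001, 0.125, 0.689] [59.0, 27.8, -5.1]
0.8 [0.002, 0.143, 0.787] [65.4, 34.8, -6.4]
0.9 [0.002, 0.16, 0.886] [70.9, 42.4, -7.8]
1.0 [0.002, 0.178, 0.984] [75.7, 50.6, -9.3]
1.1 [0.002, 0.196, 1.082] [79.6, 59.1, -10.9]
1.2 [0.002, 0.214, 1.181] [82.7, 68.0, -12.5]
1.3 [0.002, 0.232, 1.279] [84.8, 77.2, -14.1]
1.4 [0.003, 0.249, 1.378] [86.0, 86.5, -15.8]
1.5 [0.003, 0.267, 1.476] [86.2, 95.9, -17.5]
```

Emit:
step_arm(commands=[{"wx":-0.02,"wy":0.018,"wz":0.098,"tx":9.4,"ty":1.8,"tz":1.5,"hand":5},{"wx":-0.02,"wy":0.036,"wz":0.197,"tx":18.7,"ty":4,"tz":1.3,"hand":5},{"wx":-0.02,"wy":0.053,"wz":0.295,"tx":27.7,"ty":7.2,"tz":0.7,"hand":5},{"wx":-0.02,"wy":0.071,"wz":0.394,"tx":36.3,"ty":11.3,"tz":0,"hand":5},{"wx":-0.02,"wy":0.089,"wz":0.492,"tx":44.4,"ty":16,"tz":-0.9,"hand":5},{"wx":-0.02,"wy":0.107,"wz":0.59,"tx":52,"ty":21.5,"tz":-2,"hand":5},{"wx":-0.02,"wy":0.107,"wz":0.59,"tx":52,"ty":21.5,"tz":-2,"hand":5}])

```text
t: 12.53
position: [0.4606, 0.0705, 0.1422]
tcp_rot: [-1.039, -2.893, 0.234]
contact_force: [-2.6, -2.2, 0.5]
width: 0.139
finger_force: 49.7
```

```bash
python3 - <<'E'
from h import *
P,M,s=now(); print(s["t"],P,np.round(M,4).tolist(),s["contact_force"],s["torque"],s["width"],s["finger_force"],s["joints"].round(2))
H=np.array([529.4,139.3])
print("radius",np.linalg.norm(P[:2]-H), np.arctan2(*(P[:2]-H)[::-1]))
for ph in np.arange(0.1,.951,0.1):
    Rz=R.from_rotvec([0,0,-ph]).as_matrix()
    Q=P.copy(); Q[:2]=H+Rz[:2,:2]@(P[:2]-H)
    c=cmd(Q,Rz@M,P,M); print(round(ph,2),c["w"],c["t"])
E
```

```text
12.5333 [460.59189562  70.46589051 142.21901511] [[-0.7712, 0.6277, -0.1059], [0.6366, 0.7615, -0.1224], [0.0038, -0.1618, -0.9868]] [-2.55835663 -2.18591321  0.46489942] [-0.39180238  0.49620477 -0.01516614] 0.1388706265683632 49.68493364285678 [ 0.22  0.31 -0.3   1.1  -0.1   0.92]
radius 97.32774453945575 -2.356005557548094
0.1 [-0.0, 0.016, 0.099] [9.6, 1.4, -0.2]
0.2 [-0.001, 0.032, 0.197] [19.1, 3.7, -0.5]
0.3 [-0.001, 0.049, 0.296] [28.2, 7.0, -1.0]
0.4 [-0.002, 0.065, 0.395] [37.0, 11.1, -1.7]
0.5 [-0.002, 0.081, 0.493] [45.3, 16.1, -2.5]
0.6 [-0.002, 0.097, 0.592] [53.1, 21.9, -3.4]
0.7 [-0.003, 0.113, 0.691] [60.2, 28.4, -4.4]
0.8 [-0.003, 0.129, 0.789] [66.7, 35.6, -5.6]
0.9 [-0.003, 0.146, 0.888] [72.4, 43.4, -6.8]
```

Emit:
step_arm(commands=[{"wx":0,"wy":0.016,"wz":0.099,"tx":9.6,"ty":1.8,"tz":-0.2,"hand":5},{"wx":0,"wy":0.032,"wz":0.197,"tx":19.1,"ty":4.4,"tz":-0.5,"hand":5},{"wx":0,"wy":0.049,"wz":0.296,"tx":28.2,"ty":8,"tz":-1,"hand":5},{"wx":0,"wy":0.065,"wz":0.395,"tx":37,"ty":12.1,"tz":-1.7,"hand":5},{"wx":0,"wy":0.081,"wz":0.493,"tx":45.3,"ty":17.1,"tz":-2.5,"hand":5},{"wx":0,"wy":0.097,"wz":0.592,"tx":53.1,"ty":22.9,"tz":-3.4,"hand":5},{"wx":0,"wy":0.113,"wz":0.691,"tx":60.2,"ty":29.4,"tz":-4.4,"hand":5},{"wx":0,"wy":0.129,"wz":0.789,"tx":66.7,"ty":36.6,"tz":-5.6,"hand":5},{"wx":0,"wy":0.129,"wz":0.789,"tx":66.7,"ty":36.6,"tz":-5.6,"hand":5},{"wx":0,"wy":0.129,"wz":0.789,"tx":66.7,"ty":36.6,"tz":-5.6,"hand":5}])

```text
t: 13.37
position: [0.4309, 0.1417, 0.1422]
tcp_rot: [-2.041, -2.224, 0.184]
contact_force: [-7.1, -0.7, 4.7]
width: 0.138
finger_force: 50.2
```

```bash
python3 - <<'E'
from h import *
P,M,s=now(); print(s["t"],P,np.round(M,4).tolist(),s["contact_force"],s["torque"],s["width"],s["finger_force"],s["joints"].round(2))
H=np.array([529.4,139.3])
print("radius",np.linalg.norm(P[:2]-H), np.arctan2(*(P[:2]-H)[::-1]))
im,d=eyes.camera("top")
cv2.imwrite("pics/top2.png",cv2.resize(im[130:270,235:375,::-1],(600,600),interpolation=cv2.INTER_CUBIC))
E
```

```text
13.3667 [430.89644195 141.65756165 142.22653744] [[-0.0852, 0.9822, -0.1674], [0.9964, 0.0847, -0.0103], [0.004, -0.1677, -0.9858]] [-7.12907614 -0.69217658  4.65142296] [-0.01658389  1.51052419 -0.06058411] 0.13819161132992078 50.18076122738421 [ 0.29  0.31 -0.29  1.13  0.04  1.77]
radius 98.53176668139555 3.1176634505202445
```

View pics/top2.png

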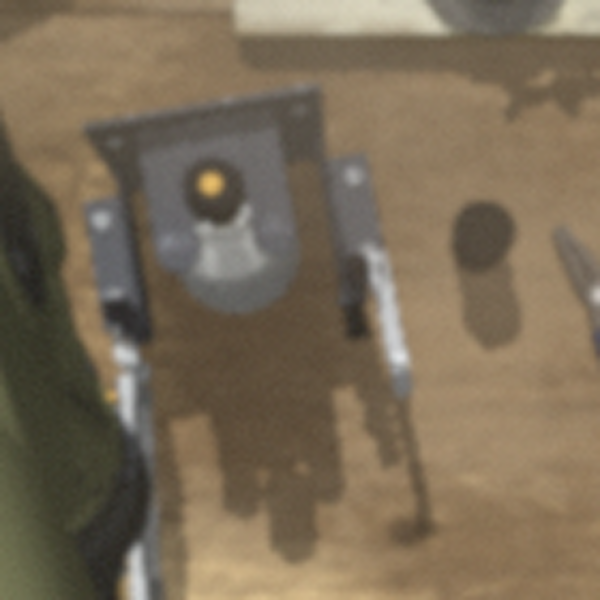

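The gate is open to about 1.65 rad. In the top crop it runs from (125,345) to (135,590), roughly parallel to the rack axis, and the canister at (215,190) is clear. I'll lower the bar and release the knob.

Emit:
step_arm(commands=[{"wx":-0.03,"wy":0,"wz":0,"tx":0,"ty":-2.2,"tz":2.4,"hand":5},{"wx":-0.06,"wy":0,"wz":0,"tx":0,"ty":-3.7,"tz":4.9,"hand":5},{"wx":-0.09,"wy":0,"wz":0,"tx":0,"ty":-4.7,"tz":7.4,"hand":5},{"wx":-0.12,"wy":0,"wz":0,"tx":0,"ty":-5.7,"tz":9.9,"hand":5},{"wx":-0.15,"wy":0,"wz":0,"tx":0,"ty":-6.6,"tz":12.1,"hand":5},{"wx":-0.17,"wy":0,"wz":0,"tx":0,"ty":-7.2,"tz":13.3,"hand":5},{"wx":-0.17,"wy":0,"wz":0,"tx":0,"ty":-7.2,"tz":13.3,"hand":5},{"wx":-0.17,"wy":0,"wz":0,"tx":0,"ty":-7.2,"tz":13.3,"hand":5}], force=20)

```text
t: 14.08
position: [0.4232, 0.141, 0.13]
tcp_rot: [2.127, 2.312, 0.009]
contact_force: [-3.5, -1.1, -0.7]
width: 0.142
finger_force: 49.8
```

```bash
python3 - <<'E'
from h import *
P,M,s=now(); print(s["t"],P,np.round(M,4).tolist(),s["contact_force"],s["torque"],s["width"],s["finger_force"])
E
```

```text
14.0833 [423.15579152 141.01671239 130.03348301] [[-0.0833, 0.9965, 0.004], [0.9965, 0.0833, 0.0039], [0.0035, 0.0043, -1.0]] [-3.46738487 -1.07381839 -0.69990962] [-0.19683733  0.83572035 -0.03211779] 0.14181348261023893 49.839669468588
```

Emit:
step_arm(commands=[{"wx":0,"wy":0,"wz":0,"tx":0,"ty":-1,"tz":1,"hand":12},{"wx":0,"wy":0,"wz":0,"tx":0,"ty":-1,"tz":1,"hand":20},{"wx":0,"wy":0,"wz":0,"tx":0,"ty":-1,"tz":0,"hand":40},{"wx":0,"wy":0,"wz":0,"tx":0,"ty":-1,"tz":0,"hand":45},{"wx":0,"wy":0,"wz":0,"tx":0,"ty":-1,"tz":0,"hand":45},{"wx":0,"wy":0,"wz":0,"tx":0,"ty":-1,"tz":0,"hand":45},{"wx":0,"wy":0,"wz":0,"tx":0,"ty":-1,"tz":-20,"hand":45},{"wx":0,"wy":0,"wz":0,"tx":0,"ty":-1,"tz":-50,"hand":45},{"wx":0,"wy":0,"wz":0,"tx":0,"ty":-1,"tz":-90,"hand":45},{"wx":0,"wy":0,"wz":0,"tx":0,"ty":-1,"tz":-130,"hand":45},{"wx":0,"wy":0,"wz":0,"tx":0,"ty":-1,"tz":-130,"hand":45},{"wx":0,"wy":0,"wz":0,"tx":0,"ty":-1,"tz":-130,"hand":45}])

```text
t: 15.08
position: [0.4242, 0.1417, 0.2624]
tcp_rot: [2.127, 2.308, 0.019]
contact_force: [-0.0, 0.2, -0.9]
width: 0.525
finger_force: 0.0
```

```bash
python3 - <<'E'
from h import *
P,M,s=now(); print(s["t"],P,np.round(M,4).tolist(),s["contact_force"],s["joints"].round(2))
im,d=eyes.camera("side")
for t in("latch_knob","gate_hinge","valve_knob"): print(t,[(a,list(c)) for a,c in lm("side",t)])
eyes.camera("top"); print([(a,list(c)) for a,c in lm("top","valve_knob")])
cv2.imwrite("pics/side3.png",cv2.resize(im[100:310,220:430,::-1],(600,600),interpolation=cv2.INTER_CUBIC))
print(cmd([596.5,91.5,264],down(np.pi/2+.16-np.pi/2),P,M),cmd([596.5,91.5,264],down(np.pi/2+.16),P,M))
E
```

```text
15.0833 [424.17348774 141.65696563 262.39207289] [[-0.0815, 0.9966, 0.0105], [0.9967, 0.0815, 0.0069], [0.0061, 0.011, -0.9999]] [-0.03652904  0.20805331 -0.85558031] [ 0.32  0.1  -0.23  1.23  0.    1.81]
latch_knob [(0.82, [np.float64(425.3), np.float64(141.7), np.float64(130.6)])]
gate_hinge [(0.86, [np.float64(526.5), np.float64(142.2), np.float64(91.6)])]
valve_knob [(0.86, [np.float64(596.4), np.float64(92.5), np.float64(167.4)]), (0.66, [np.float64(501.9), np.float64(146.8), np.float64(91.3)])]
[(0.79, [np.float64(599.1), np.float64(90.7), np.float64(167.2)])]
{'t': [-64.0, 167.7, -0.1], 'w': [0.011, -0.006, -0.078]} {'t': [-64.0, 167.7, -0.1], 'w': [0.013, 0.004, -1.649]}
```

View pics/side3.png

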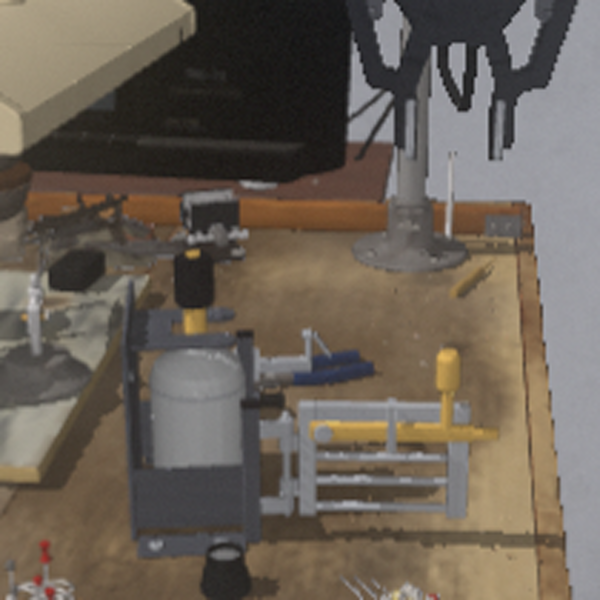

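The gate is wide open with its bar level, from (320,432) to (497,435) in the crop and the knob at (447,370). The valve knob at (194,278) is unobstructed.

```bash
python3 - <<'E'
from h import *
im,d=eyes.camera("top"); M,t=camT("top")
p=eyes.camera_params("top")
us,vs=np.meshgrid(np.arange(270,590,4),np.arange(0,200,4)); D=d[vs,us]
X=np.stack([(us-p["cx"])/p["fx"]*D,-(vs-p["cy"])/p["fy"]*D,-D],-1)@M.T+t
m=(D>0)&(X[...,2]>0.25)&(X[...,0]>0.55)
q=X[m]; print(len(q), q.min(0),q.max(0)); i=q[:,0].argsort()[:5]; print(q[i].round(3))
E
```

```text
1866 [ 0.68907361 -0.43302867  0.25030209] [0.89457241 0.08902054 0.4499084 ]
[[ 0.689 -0.411  0.254]
 [ 0.689 -0.418  0.254]
 [ 0.693 -0.42   0.265]
 [ 0.693 -0.412  0.265]
 [ 0.693 -0.348  0.264]]
```

Emit:
step_arm(commands=[{"wx":0,"wy":0,"wz":-0.03,"tx":-16,"ty":41,"tz":0,"hand":50},{"wx":0.01,"wy":-0.006,"wz":-0.078,"tx":-32,"ty":80,"tz":0,"hand":50},{"wx":0.011,"wy":-0.006,"wz":-0.078,"tx":-48,"ty":120,"tz":0,"hand":50},{"wx":0.011,"wy":-0.006,"wz":-0.078,"tx":-64,"ty":155,"tz":0,"hand":50},{"wx":0.011,"wy":-0.006,"wz":-0.078,"tx":-64,"ty":168,"tz":0,"hand":50},{"wx":0.011,"wy":-0.006,"wz":-0.078,"tx":-64,"ty":168,"tz":0,"hand":50},{"wx":0.011,"wy":-0.006,"wz":-0.078,"tx":-64,"ty":168,"tz":0,"hand":50}])

```text
t: 16.02
position: [0.5944, 0.0906, 0.2586]
tcp_rot: [-2.035, -2.387, 0.012]
contact_force: [0.0, 0.4, -0.3]
width: 0.586
finger_force: 0.0
```

```bash
python3 - <<'E'
from h import *
P,M,s=now(); print(s["t"],P,np.round(M,4).tolist(),s["contact_force"],s["joints"].round(2))
eyes.camera("side")
print([(a,list(c)) for a,c in lm("side","valve_knob")])
print(cmd([597,91.2,163],down(.16),P,M))
E
```

```text
16.0167 [594.35503928  90.57188516 258.55241216] [[-0.1582, 0.9874, -0.0092], [0.9874, 0.1582, -0.0026], [-0.0011, -0.0095, -1.0]] [ 0.04247271  0.43616125 -0.30332623] [ 0.15  0.39  0.15  1.34 -0.    1.56]
[(0.77, [np.float64(599.0), np.float64(91.3), np.float64(169.0)])]
{'t': [0.3, 3.6, 95.5], 'w': [-0.009, 0.001, -0.001]}
```

Emit:
step_arm(commands=[{"wx":-0.009,"wy":0,"wz":0,"tx":0.3,"ty":3.6,"tz":35,"hand":50},{"wx":-0.009,"wy":0,"wz":0,"tx":0.3,"ty":3.6,"tz":65,"hand":50},{"wx":-0.009,"wy":0,"wz":0,"tx":0.3,"ty":3.6,"tz":85,"hand":50},{"wx":-0.009,"wy":0,"wz":0,"tx":0.3,"ty":3.6,"tz":95,"hand":50},{"wx":-0.009,"wy":0,"wz":0,"tx":0.3,"ty":3.6,"tz":95,"hand":50},{"wx":-0.009,"wy":0,"wz":0,"tx":0.3,"ty":3.6,"tz":95,"hand":50}])

```text
t: 16.62
position: [0.5968, 0.0918, 0.1659]
tcp_rot: [2.035, 2.39, 0.002]
contact_force: [0.1, 0.5, -0.1]
width: 0.586
finger_force: 0.0
```

Emit:
step_arm(commands=[{"wx":0,"wy":0,"wz":0,"tx":0,"ty":0,"tz":0,"hand":35},{"wx":0,"wy":0,"wz":0,"tx":0,"ty":0,"tz":0,"hand":25},{"wx":0,"wy":0,"wz":0,"tx":0,"ty":0,"tz":0,"hand":12},{"wx":0,"wy":0,"wz":0,"tx":0,"ty":0,"tz":0,"hand":12},{"wx":0,"wy":0,"wz":0,"tx":0,"ty":0,"tz":0,"hand":12},{"wx":0,"wy":0,"wz":0,"tx":0,"ty":0,"tz":0,"hand":12}], force=40)

```text
t: 17.12
position: [0.5987, 0.0917, 0.1674]
tcp_rot: [2.034, 2.387, 0.006]
contact_force: [-1.3, -0.0, 6.9]
width: 0.278
finger_force: 39.2
```

```bash
python3 - <<'E'
from h import *
P,M,s=now(); print(s["t"],P,np.round(M,4).tolist(),s["contact_force"],s["torque"],s["width"],s["finger_force"])
E
```

```text
17.1167 [598.72764182  91.66743101 167.39574774] [[-0.1588, 0.9873, 0.0065], [0.9873, 0.1588, -0.0002], [-0.0013, 0.0063, -1.0]] [-1.26313782 -0.04810386  6.93365713] [-0.02059532  0.2845397   0.00073537] 0.2777448661648561 39.17224645614624
```

Emit:
step_arm(commands=[{"wx":0,"wy":0,"wz":0,"tx":0,"ty":0,"tz":-1.5,"hand":12},{"wx":0,"wy":0,"wz":0,"tx":0,"ty":0,"tz":-3,"hand":12},{"wx":0,"wy":0,"wz":0,"tx":0,"ty":0,"tz":-5,"hand":12},{"wx":0,"wy":0,"wz":0,"tx":0,"ty":0,"tz":-7,"hand":12},{"wx":0,"wy":0,"wz":0,"tx":0,"ty":0,"tz":-7,"hand":12},{"wx":0,"wy":0,"wz":0,"tx":0,"ty":0,"tz":-7,"hand":12},{"wx":0,"wy":0,"wz":0,"tx":0,"ty":0,"tz":-7,"hand":12}], force=60)

```text
t: 17.7
position: [0.5974, 0.0915, 0.1719]
tcp_rot: [2.036, 2.389, 0.001]
contact_force: [-0.0, 0.6, -2.4]
width: 0.267
finger_force: 58.9
```

```bash
python3 - <<'E'
from h import *
P,M,s=now(); print(s["t"],P,np.round(M,4).tolist(),s["contact_force"],s["torque"],s["width"],s["finger_force"])
d=-np.array([np.cos(.16),np.sin(.16),0]); print(np.round(M.T@d*160,1))
E
```

```text
17.7 [597.37854659  91.45553529 171.89874596] [[-0.1588, 0.9873, 0.0024], [0.9873, 0.1588, -0.001], [-0.0013, 0.0022, -1.0]] [-3.76127106e-04  5.57084009e-01 -2.41994132e+00] [-0.02785304  0.01686876  0.03773064] 0.266565642347645 58.93025279045105
[-1.0e-01 -1.6e+02 -4.0e-01]
```

Emit:
step_arm(commands=[{"wx":0,"wy":0,"wz":0,"tx":0,"ty":-5,"tz":0,"hand":12},{"wx":0,"wy":0,"wz":0,"tx":0,"ty":-12,"tz":0,"hand":12},{"wx":0,"wy":0,"wz":0,"tx":0,"ty":-20,"tz":0,"hand":12},{"wx":0,"wy":0,"wz":0,"tx":0,"ty":-30,"tz":0,"hand":12},{"wx":0,"wy":0,"wz":0,"tx":0,"ty":-40,"tz":0,"hand":12},{"wx":0,"wy":0,"wz":0,"tx":0,"ty":-50,"tz":0,"hand":12},{"wx":0,"wy":0,"wz":0,"tx":0,"ty":-60,"tz":0,"hand":12},{"wx":0,"wy":0,"wz":0,"tx":0,"ty":-70,"tz":0,"hand":12}])

```text
t: 18.37
position: [0.527, 0.0801, 0.172]
tcp_rot: [2.036, 2.389, 0.002]
contact_force: [0.3, -0.5, -1.5]
width: 0.266
finger_force: 59.0
```

Emit:
step_arm(commands=[{"wx":0,"wy":0,"wz":0,"tx":0,"ty":-10,"tz":0,"hand":12},{"wx":0,"wy":0,"wz":0,"tx":0,"ty":-20,"tz":0,"hand":12},{"wx":0,"wy":0,"wz":0,"tx":0,"ty":-30,"tz":0,"hand":12},{"wx":0,"wy":0,"wz":0,"tx":0,"ty":-40,"tz":0,"hand":12},{"wx":0,"wy":0,"wz":0,"tx":0,"ty":-50,"tz":0,"hand":12},{"wx":0,"wy":0,"wz":0,"tx":0,"ty":-60,"tz":0,"hand":12},{"wx":0,"wy":0,"wz":0,"tx":0,"ty":-70,"tz":0,"hand":12},{"wx":0,"wy":0,"wz":0,"tx":0,"ty":-80,"tz":0,"hand":12},{"wx":0,"wy":0,"wz":0,"tx":0,"ty":-87,"tz":0,"hand":12},{"wx":0,"wy":0,"wz":0,"tx":0,"ty":-90,"tz":0,"hand":12},{"wx":0,"wy":0,"wz":0,"tx":0,"ty":-90,"tz":0,"hand":12},{"wx":0,"wy":0,"wz":0,"tx":0,"ty":-90,"tz":0,"hand":12}])

```text
t: 19.37
position: [0.44, 0.0661, 0.1719]
tcp_rot: [2.035, 2.389, 0.003]
contact_force: [0.9, 0.2, -1.9]
width: 0.269
finger_force: 59.0
```

```bash
python3 - <<'E'
from h import *
P,M,s=now(); print(s["t"],P,np.round(M,4).tolist(),s["contact_force"],s["torque"],s["width"],s["finger_force"])
im,d=eyes.camera("side")
cv2.imwrite("pics/side4.png",cv2.resize(im[100:310,220:430,::-1],(600,600),interpolation=cv2.INTER_CUBIC))
E
```

```text
19.3667 [439.96385429  66.13852578 171.91625307] [[-0.1588, 0.9873, 0.0039], [0.9873, 0.1588, -0.0008], [-0.0014, 0.0037, -1.0]] [ 0.90512506  0.19434164 -1.91326587] [ 0.04139862  0.0279315  -0.00828037] 0.2691774864013654 59.03803288936615
```

View pics/side4.png

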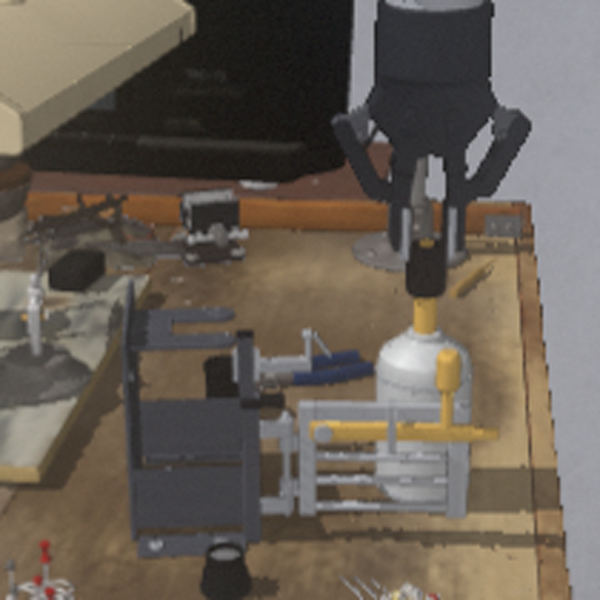

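The canister hangs upright in front of the rack at (422,420), clear of the gate and of the bench edge. I'll lower it.

Emit:
step_arm(commands=[{"wx":0,"wy":0,"wz":0,"tx":0,"ty":0,"tz":1,"hand":12},{"wx":0,"wy":0,"wz":0,"tx":0,"ty":0,"tz":2,"hand":12},{"wx":0,"wy":0,"wz":0,"tx":0,"ty":0,"tz":3,"hand":12},{"wx":0,"wy":0,"wz":0,"tx":0,"ty":0,"tz":4,"hand":12},{"wx":0,"wy":0,"wz":0,"tx":0,"ty":0,"tz":5,"hand":12},{"wx":0,"wy":0,"wz":0,"tx":0,"ty":0,"tz":5,"hand":12},{"wx":0,"wy":0,"wz":0,"tx":0,"ty":0,"tz":5,"hand":12},{"wx":0,"wy":0,"wz":0,"tx":0,"ty":0,"tz":5,"hand":12}])

```text
t: 20.08
position: [0.4401, 0.0661, 0.1677]
tcp_rot: [2.035, 2.388, 0.004]
contact_force: [-1.9, -0.5, 5.3]
width: 0.271
finger_force: 59.8
```

```bash
python3 - <<'E'
from h import *
P,M,s=now(); print(s["t"],P,np.round(M,4).tolist(),s["contact_force"],s["torque"],s["width"],s["finger_force"])
E
```

```text
20.0833 [440.0919947   66.14244953 167.65899961] [[-0.1588, 0.9873, 0.0044], [0.9873, 0.1588, -0.0007], [-0.0014, 0.0042, -1.0]] [-1.93147785 -0.45096506  5.28136314] [-0.02934165  0.39249145  0.02585459] 0.2711730005625522 59.798959493637085
```

Emit:
step_arm(commands=[{"wx":0,"wy":0,"wz":0,"tx":0,"ty":0,"tz":-1,"hand":22},{"wx":0,"wy":0,"wz":0,"tx":0,"ty":0,"tz":-1,"hand":25},{"wx":0,"wy":0,"wz":0,"tx":0,"ty":0,"tz":-1,"hand":30},{"wx":0,"wy":0,"wz":0,"tx":0,"ty":0,"tz":-1,"hand":40},{"wx":0,"wy":0,"wz":0,"tx":0,"ty":0,"tz":-1,"hand":50},{"wx":0,"wy":0,"wz":0,"tx":0,"ty":0,"tz":-1,"hand":50},{"wx":0,"wy":0,"wz":0,"tx":0,"ty":0,"tz":-1,"hand":50},{"wx":0,"wy":0,"wz":0,"tx":0,"ty":0,"tz":-15,"hand":50},{"wx":0,"wy":0,"wz":0,"tx":0,"ty":0,"tz":-40,"hand":50},{"wx":0,"wy":0,"wz":0,"tx":0,"ty":0,"tz":-75,"hand":50},{"wx":0,"wy":0,"wz":0,"tx":0,"ty":0,"tz":-110,"hand":50},{"wx":0,"wy":0,"wz":0,"tx":0,"ty":0,"tz":-110,"hand":50},{"wx":0,"wy":0,"wz":0,"tx":0,"ty":0,"tz":-110,"hand":50},{"wx":0,"wy":0,"wz":0,"tx":0,"ty":0,"tz":-110,"hand":50}])

```text
t: 21.25
position: [0.4392, 0.0662, 0.2765]
tcp_rot: [2.036, 2.389, 0.002]
contact_force: [0.2, -0.0, 0.3]
width: 0.584
finger_force: 0.0
```

```bash
python3 - <<'E'
from h import *
P,M,s=now(); print(s["t"],P,s["contact_force"],s["width"],np.abs(s["qd"]).max())
im,d=eyes.camera("side")
for t in "valve_knob canister_centre latch_knob latch_pivot gate_hinge loupe film_can pliers_round".split(): print(t,[(a,list(c)) for a,c in lm("side",t)[:1]])
cv2.imwrite("pics/side5.png",cv2.resize(im[100:310,220:430,::-1],(600,600),interpolation=cv2.INTER_CUBIC))
eyes.camera("top")
for t in "film_can pliers_round loupe".split(): print(t,[(a,list(c)) for a,c in lm("top",t)[:1]])
E
```

```text
21.25 [439.19959493  66.16016436 276.45586298] [ 0.19386128 -0.01726261  0.30341089] 0.583614885192754 0.03338238234976708
valve_knob [(0.68, [np.float64(436.4), np.float64(67.3), np.float64(168.3)])]
canister_centre []
latch_knob [(0.58, [np.float64(423.8), np.float64(144.0), np.float64(131.9)])]
latch_pivot [(0.6, [np.float64(503.4), np.float64(147.8), np.float64(90.3)])]
gate_hinge [(0.73, [np.float64(527.2), np.float64(142.9), np.float64(90.0)])]
loupe [(0.59, [np.float64(562.0), np.float64(210.0), np.float64(14.0)])]
film_can [(0.47, [np.float64(599.9), np.float64(-41.3), np.float64(29.2)])]
pliers_round [(0.64, [np.float64(555.0), np.float64(-119.1), np.float64(8.7)])]
film_can [(0.65, [np.float64(601.7), np.float64(-45.2), np.float64(25.4)])]
pliers_round [(0.77, [np.float64(553.0), np.float64(-118.6), np.float64(7.1)])]
loupe []
```

View pics/side5.png

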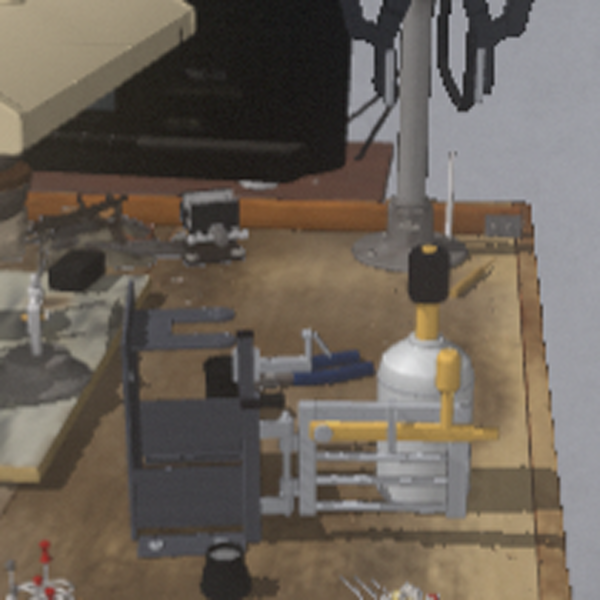

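The canister stands upright on the bench at (425,420), the gate is wide open with its bar level, the gripper is clear, and the loupe, film can and pliers have not moved.

```bash
python3 -c "
from bench import close_job
print(close_job())"
```

```text
the job is handed in; nothing more can be done
None
```

The job is handed in at about 21 s of the 54 s allowed: the canister stands upright on the bench in front of the rack, the gate is wide open with its bar level, and the loupe, film can and pliers have not moved.

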